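Weigh the movement cases in on the watchmaker's scale

TASK

Weigh in the closed movement cases on the bench scale: with the pan still empty, press the square key (power) and then the long bar key (zero) fully down; stack every case that is there in one neat column on the middle of the pan, each set squarely on the one below, flat (either face up), their long sides along the long sides of the pan. With the whole column standing and let go, press the large round key (weigh), then the small round key (print), then the square key again (off), so that the column is left standing on the scale. Press one key at a time, never the plus-shaped one (clear memory), and leave the other things on the bench where they are.

Things in the scene. Friction and masses are not known exactly. Their poses are not given: they have to be found in the camera images.
- case1: a closed watch-movement case: plain flat black box 90 (its x) x 60 (its y) x 26 mm (its z), lid latched shut, about 0.15 kg, the same on both broad faces (a pale paper patch on each; either may be up), steel latch at one short end; flat on the bench to begin with; origin at its very middle, 13 mm above what it lies on. None if this case is not there in this run (three to five are there)
- case2: a closed watch-movement case: plain flat black box 90 (its x) x 60 (its y) x 26 mm (its z), lid latched shut, about 0.15 kg, the same on both broad faces (a pale paper patch on each; either may be up), steel latch at one short end; flat on the bench to begin with; origin at its very middle, 13 mm above what it lies on. None if this case is not there in this run (three to five are there)
- case3: a closed watch-movement case: plain flat black box 90 (its x) x 60 (its y) x 26 mm (its z), lid latched shut, about 0.15 kg, the same on both broad faces (a pale paper patch on each; either may be up), steel latch at one short end; flat on the bench to begin with; origin at its very middle, 13 mm above what it lies on. None if this case is not there in this run (three to five are there)
- case4: a closed watch-movement case: plain flat black box 90 (its x) x 60 (its y) x 26 mm (its z), lid latched shut, about 0.15 kg, the same on both broad faces (a pale paper patch on each; either may be up), steel latch at one short end; flat on the bench to begin with; origin at its very middle, 13 mm above what it lies on. None if this case is not there in this run (three to five are there)
- case5: a closed watch-movement case: plain flat black box 90 (its x) x 60 (its y) x 26 mm (its z), lid latched shut, about 0.15 kg, the same on both broad faces (a pale paper patch on each; either may be up), steel latch at one short end; flat on the bench to begin with; origin at its very middle, 13 mm above what it lies on. None if this case is not there in this run (three to five are there)
- scale: the slim bench scale, fixed: white housing 150 (its x) x 110 (its y) mm, 18 mm high, with a plain steel pan 130 (x) x 92 (y) mm on it, whose top is 24 mm above the bench; origin under its centre on the bench, z up; it neither moves nor sinks
- scale_pan (a point): centre of the pan's flat top, 24 mm above the bench
- keypad: the scale's separate keypad, fixed on the bench: black box 90 (its x) x 270 (its y) x 26 mm high, with five off-white keys in one row along its y, 50 mm apart, in an order that differs from run to run; origin under its centre, z up
- key_square (a joint): travel of the SQUARE key (power), 26 x 26 mm: 0 up, 0.006 m fully down (straight down); sprung, starts to give at 1.5 N, fully down at 5 N, comes up by itself when let go; a press counts when it stays more than 0.0042 m down for 0.1 s
- key_square_top (a point): centre of the top face of the SQUARE key (power) when it is up, 44 mm above the bench; x and y axes as the keypad's; its top stands 12 mm above its bezel, which is 54 x 46 mm
- key_bar (a joint): travel of the LONG BAR key (zero), 44 mm (along the keypad's x) x 14 mm: 0 up, 0.006 m fully down (straight down); sprung, starts to give at 1.5 N, fully down at 5 N, comes up by itself when let go; a press counts when it stays more than 0.0042 m down for 0.1 s
- key_bar_top (a point): centre of the top face of the LONG BAR key (zero) when it is up, 44 mm above the bench; x and y axes as the keypad's; its top stands 12 mm above its bezel, which is 54 x 46 mm
- key_disc (a joint): travel of the LARGE ROUND key (weigh), 28 mm across: 0 up, 0.006 m fully down (straight down); sprung, starts to give at 1.5 N, fully down at 5 N, comes up by itself when let go; a press counts when it stays more than 0.0042 m down for 0.1 s
- key_disc_top (a point): centre of the top face of the LARGE ROUND key (weigh) when it is up, 44 mm above the bench; x and y axes as the keypad's; its top stands 12 mm above its bezel, which is 54 x 46 mm
- key_pin (a joint): travel of the SMALL ROUND key (print), 16 mm across: 0 up, 0.006 m fully down (straight down); sprung, starts to give at 1.5 N, fully down at 5 N, comes up by itself when let go; a press counts when it stays more than 0.0042 m down for 0.1 s
- key_pin_top (a point): centre of the top face of the SMALL ROUND key (print) when it is up, 44 mm above the bench; x and y axes as the keypad's; its top stands 12 mm above its bezel, which is 54 x 46 mm
- key_cross (a joint): travel of the PLUS-SHAPED key (clear memory), two 36 x 12 mm bars crossed; not to be pressed: 0 up, 0.006 m fully down (straight down); sprung, starts to give at 1.5 N, fully down at 5 N, comes up by itself when let go; a press counts when it stays more than 0.0042 m down for 0.1 s
- key_cross_top (a point): centre of the top face of the PLUS-SHAPED key (clear memory) when it is up, 44 mm above the bench; x and y axes as the keypad's; its top stands 12 mm above its bezel, which is 54 x 46 mm
- loupe: black eyeglass loupe, 44 mm across, 45 mm high, loose; not part of the job, leave it where it is; origin at the centre of its underside
- brass_pot: brass pot, 36 mm across, 28 mm high, loose; not part of the job, leave it where it is; origin at the centre of its underside
- dish: small glass bowl, 64 mm across, 25 mm high, loose; not part of the job, leave it where it is; origin at the centre of its underside
- mainspring_tin: flat round aluminium tin, 44 mm across, 18 mm high, loose; not part of the job, leave it where it is; origin at the centre of its underside
- tweezers: steel tweezers lying flat, 125 mm long (its x), 10 mm wide, 6 mm high, loose; not part of the job, leave it where it is; origin at the centre of its underside
- movement_holder: round steel movement holder, 38 mm across, 30 mm high, loose; not part of the job, leave it where it is; origin at the centre of its underside

How it is judged:
On the way, in this order (a step that is already met when the one before it is completed fails the run):
1. the square key (power) is pressed down with no case on the scale (value of joint key_square above 0.0042 m and horizontal distance between each of case1, case2, case3, case4, case5 and scale_pan above 0.08 m), for 0.1 s.
2. then the long bar key (zero) is pressed down with no case on the scale (value of joint key_bar above 0.0042 m and horizontal distance between each of case1, case2, case3, case4, case5 and scale_pan above 0.08 m), for 0.1 s.
3. then every case that is there stands, let go, in one column: within 12 mm of over the pan centre, flat (either face up), its x along the scale x (either way) within 0.16 rad (horizontal distance between each of case1, case2, case3, case4, case5 and scale_pan below 0.012 m and angle between the x axis of each of case1, case2, case3, case4, case5 and the x axis of scale, either way round below 0.16 rad and angle between the z axis of each of case1, case2, case3, case4, case5 and the z axis of scale, either way round below 0.12 rad and height (world z) of each of case1, case2, case3, case4, case5 above 0.033 m and linear speed of each of case1, case2, case3, case4, case5 below 0.03 m/s and contact force between each of case1, case2, case3, case4, case5 and the fingers below 0.2 N), for 0.3 s.
4. then the large round key (weigh) is pressed down with the column standing so (all of step 3 and value of joint key_disc above 0.0042 m), for 0.1 s.
5. then the small round key (print) is pressed down (value of joint key_pin above 0.0042 m), for 0.1 s.
6. then the square key (power) is pressed down again (value of joint key_square above 0.0042 m), for 0.1 s.
At the end, for the whole second after the job is handed in: Every case that is there stands in one column on the pan, released and at rest: each within 12 mm of over the pan's centre, level within 0.12 rad (either broad face up), its x along the scale's x (either way round) within 0.16 rad; all keys are up (all of step 3 and value of joint each of key_square, key_bar, key_disc, key_pin, key_cross below 0.002 m); the robot touches nothing.
It fails at once if the fingers press the plus-shaped key (clear memory) 3 mm or more down (value of joint key_cross above 0.003 m and contact force between key_cross and the fingers above 0.5 N).
It fails at once if the fingers press two keys down at once ((value of joint each of key_square, key_bar above 0.0025 m and contact force between each of key_square, key_bar and the fingers above 0.5 N) or (value of joint each of key_square, key_disc above 0.0025 m and contact force between each of key_square, key_disc and the fingers above 0.5 N) or (value of joint each of key_square, key_pin above 0.0025 m and contact force between each of key_square, key_pin and the fingers above 0.5 N) or (value of joint each of key_square, key_cross above 0.0025 m and contact force between each of key_square, key_cross and the fingers above 0.5 N) or (value of joint each of key_bar, key_disc above 0.0025 m and contact force between each of key_bar, key_disc and the fingers above 0.5 N) or (value of joint each of key_bar, key_pin above 0.0025 m and contact force between each of key_bar, key_pin and the fingers above 0.5 N) or (value of joint each of key_bar, key_cross above 0.0025 m and contact force between each of key_bar, key_cross and the fingers above 0.5 N) or (value of joint each of key_disc, key_pin above 0.0025 m and contact force between each of key_disc, key_pin and the fingers above 0.5 N) or (value of joint each of key_disc, key_cross above 0.0025 m and contact force between each of key_disc, key_cross and the fingers above 0.5 N) or (value of joint each of key_pin, key_cross above 0.0025 m and contact force between each of key_pin, key_cross and the fingers above 0.5 N)).
It fails at once if a thing that is not part of the job (loupe, pot, bowl, tin, tweezers, holder) is moved more than 50 mm (distance of any of loupe, brass_pot, dish, mainspring_tin, tweezers, movement_holder from where it was at the start of the episode above 0.05 m).
Of case1, case2, case3, case4, case5 only 3 to 5 are there at a start; the rules pass over those that are not, and their reading is None.
At some moment in a run one of case1, case2, case3, case4, case5 may be knocked a few centimetres aside while the robot is not near it.
It also fails if it takes over 210 s, if anything falls off the work surface, if the arm or the gripper's body presses on something with over 40 N, if the wrist force passes 120 N, or if a joint passes its speed limit or range.

ROBOT

A 6-joint arm with a two-finger parallel gripper is mounted at the origin on the work surface. World frame = base frame: x ahead of the robot, y to its left, z up, the work surface at z = 0. Lengths are in m, angles in rad, forces in N, time in s.
With the tool pointing down it reaches from about 0.3 to 0.825 m from the base axis. Payload 5.4 kg.
Tool frame: the origin (TCP) lies at the very end of the fingers, on their centre line; the grasp point (between the pads) lies 19 mm behind it; z points along the fingers, x is the direction in which the jaws open and shut, and the axes are right-handed (so a half turn about z gives the same grasp; the last joint's range is limited). The gripper opens to 92 mm and grips with 3 to 60 N. Pads are 20 mm wide; open, the fingers measure 128 mm over their backs; the gripper's body (75 mm by 189 mm) begins 69 mm behind the grasp point.
Start: joints at [-1.314, 0.158, 1.597, -0, 1.386, -0.21], TCP at [0.259, -0.513, 0.215] pointing down, gripper open.
Joint ranges: [-2.91, 2.91], [-0.94, 2.29], [0.18, 2.7], [-1.29, 4.43], [0.17, 2.64], [-3, 3]. Speed limits (rad/s): [2.57, 2.57, 3.14, 3.14, 3.14, 3.14].

INTERFACE

Orientations are given as a rotation vector (axis times angle).
In Python, from workcell import bot gives the robot as it stands. Calls block until the motion is done:
- bot.goto(position, orientation): joint-space move of the TCP to a pose.
- bot.line_to(position, rot=None, max_speed=0.15): straight line of the TCP; rot=None keeps the orientation; max_speed is the mean speed in m/s.
- bot.set_joints(angles): joint-space move.
- bot.set_gripper(opening, newtons=None): opening from 0.0 (shut) to 1.0 (fully open); newtons is the grip in N (None keeps the last); returns when the fingers have stopped.
- bot.hold(seconds).
- bot.inverse_kinematics(position, orientation): joint angles nearest the present ones, or None.
- bot.read_camera(name): name is "side" or "top" or "wrist"; returns a dict with "pixels" (480x640x3 uint8, blue, green, red), "fx", "fy", "cx", "cy" (pixels), "R" (3x3) and "t" (3): a world point X has camera coordinates R X + t. Camera axes: x right, y down, z forward; pixel columns grow to the right and rows downward; lengths in m; the calibration is good to about 2 mm. The wrist camera is an equidistant fisheye: a pixel r from the principal point sees the ray r / f radians off the axis. A picture is of the moment at which its call begins. There is no depth.
A pose or a line that the arm cannot do raises bot.MotionError and nothing moves.
- bot.job_done(): hands the job in, once; it reports no verdict.
Readings, each from a call of its own:
- bot.current_clock(): time.
- bot.current_joints(): joint angles.
- bot.current_joint_vel(): joint speeds.
- bot.current_effort(): joint torques, N m.
- bot.current_ee_pos(): TCP position.
- bot.current_tool_rot(): TCP orientation.
- bot.current_contact_force(): force on the tool from outside, world axes, zero at the start.
- bot.current_ft_torque(): the same for the moment, N m.
- bot.current_opening(): opening from 0.0 (shut) to 1.0 (fully open).
Only numpy, scipy, OpenCV 4.12 (cv2) and the standard library are available. Lean on these libraries where they do the work, as an engineer would, in place of code of your own. Each camera call takes 0.05 s, during which the arm holds its last target. There are 200 camera calls.

## Working session

There is one attempt and no reset: what is moved stays moved. The work goes in short steps, each a Python script; the robot and the scene stay as the last script left them, time stands still between calls to the robot, and variables do not carry over. Pictures are saved under pics/ and viewed, on a budget of 14 in all, crops included, one or two more only if the job needs it, and the job is handed in when it is done.

```bash
ls; mkdir -p pics
python3 - <<'E'
from workcell import bot
import cv2
for n in("top","side"):
    c=bot.read_camera(n);cv2.imwrite(f"pics/{n}0.png",c["pixels"]);print(n,c["fx"],c["fy"],c["cx"],c["cy"],c["R"],c["t"])
print(bot.current_clock(),bot.current_tool_rot())
E
```

```text
pics
top 481.65072461138345 481.65072461138345 325.52722346416857 234.71739064294832 [[-0.04013819 -0.99919348 -0.00114852]
 [-0.97771776  0.03951248 -0.20617162]
 [ 0.20605072 -0.00715242 -0.97851517]] [-0.0103201   0.54022357  0.94210995]
side 548.6267919088107 548.6267919088107 315.0554182727824 233.41868935930697 [[ 0.75155484 -0.65963261 -0.00708057]
 [-0.42844292 -0.47993027 -0.76557403]
 [ 0.50159942  0.57840449 -0.64330884]] [-0.40387846  0.24721091  1.09018481]
0.1 [-2.67405874e+00  1.64683925e+00  1.91360060e-03]
```

View pics/top0.png

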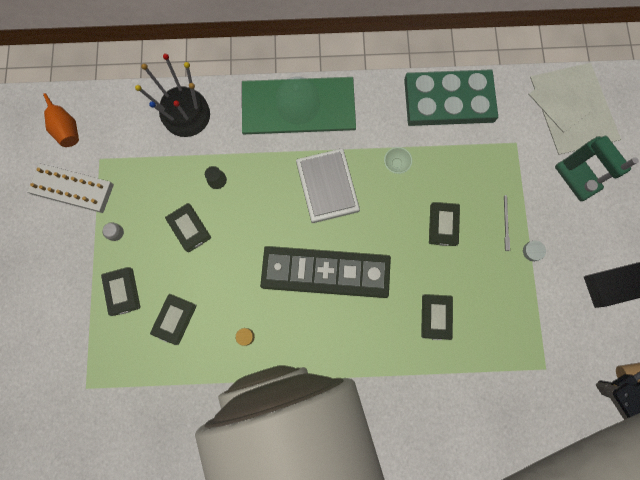

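View pics/side0.png

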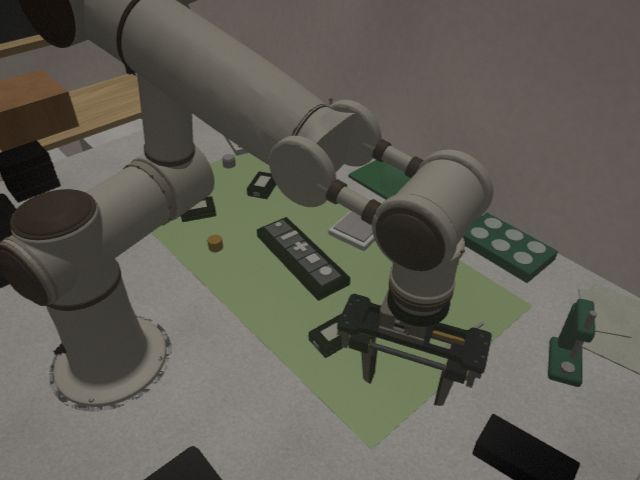

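The top view shows five cases, at px (188,227), (121,291), (173,319), (445,223) and (437,316). The scale is at (327,186). The keypad keys run left to right as pin, bar, cross, square, disc.

```bash
cat > h.py <<'E'
import numpy as np, cv2
from workcell import bot
from scipy.spatial.transform import Rotation as Ro
def ray(c,uv,z):
    uv=np.asarray(uv,float).reshape(-1,2)
    d=np.c_[(uv[:,0]-c["cx"])/c["fx"],(uv[:,1]-c["cy"])/c["fy"],np.ones(len(uv))]@c["R"]
    C=-c["R"].T@c["t"]
    return (C+d*((z-C[2])/d[:,2])[:,None])[:,:2]
def rect(p):
    "centre, long, short, angle of long side"
    (x,y),(w,h),a=cv2.minAreaRect((p*1000).astype(np.float32))
    if w<h: w,h,a=h,w,a+90
    a=(np.radians(a)+np.pi/2)%np.pi-np.pi/2
    return x/1000,y/1000,w/1000,h/1000,a
def blobs(m,lo,hi):
    cs,_=cv2.findContours(m.astype(np.uint8),cv2.RETR_LIST,cv2.CHAIN_APPROX_NONE)
    return [k for k in cs if lo<cv2.contourArea(k)<hi]
def scan(c,z=.026,show=True):
    p=c["pixels"];hsv=cv2.cvtColor(p,cv2.COLOR_BGR2HSV);V=hsv[...,2];S=hsv[...,1]
    out=[]
    for nm,m,lo,hi,zz in(("dark",V<75,500,8000,z),("pale",(V>110)&(S<60),20,4000,None)):
        for k in blobs(m,lo,hi):
            u=k.reshape(-1,2).mean(0)
            if not(90<u[0]<545 and 145<u[1]<365):continue
            z1=zz
            if z1 is None: z1=.044 if 260<u[0]<392 and 245<u[1]<300 else z
            r=rect(ray(c,k,z1)); out.append((nm,u,r))
            if show: print(nm,u.round(),np.round(r,4))
    return out
E
python3 - <<'E'
from h import *
scan(bot.read_camera("top"))
E
```

```text
dark [437. 317.] [ 0.3641 -0.2548  0.0878  0.0623 -0.0942]
dark [173. 320.] [ 0.3804  0.2891  0.0885  0.064  -0.4268]
dark [120. 291.] [0.4432 0.4007 0.0904 0.0651 0.2339]
dark [373. 274.] [ 0.4572 -0.1287  0.0591  0.0499 -0.1175]
dark [349. 273.] [ 0.4629 -0.0788  0.0594  0.0498 -0.1161]
dark [326. 271.] [ 0.4687 -0.0289  0.0593  0.0498 -0.1177]
dark [302. 269.] [ 0.4744  0.021   0.0593  0.0499 -0.115 ]
dark [278. 267.] [ 0.4803  0.071   0.0597  0.0501 -0.1137]
dark [326. 272.] [ 0.4665 -0.029   0.2678  0.089   1.455 ]
dark [188. 227.] [0.5742 0.2624 0.0937 0.0602 0.5487]
dark [444. 224.] [ 0.5597 -0.2873  0.0917  0.063  -0.1266]
pale [171. 318.] [ 0.3822  0.2928  0.0497  0.0298 -0.4255]
pale [438. 316.] [ 0.3649 -0.2573  0.0496  0.029  -0.0853]
pale [118. 291.] [0.4444 0.4058 0.0496 0.0297 0.2135]
pale [374. 274.] [ 0.4563 -0.1278  0.027   0.0269 -0.0403]
pale [349. 271.] [ 0.4624 -0.0775  0.0271  0.0248 -0.0528]
pale [325. 270.] [ 0.4681 -0.0286  0.0322  0.0312 -0.9081]
pale [301. 267.] [ 0.4748  0.0213  0.0475  0.0151 -0.1271]
pale [272. 267.] [ 0.478   0.0824  0.0462  0.0313 -0.7107]
pale [109. 229.] [0.5752 0.4309 0.0347 0.0299 0.0493]
pale [186. 226.] [0.5767 0.266  0.0498 0.0299 0.5502]
pale [445. 222.] [ 0.563  -0.291   0.0494  0.028  -0.0887]
pale [ 93. 201.] [0.6414 0.4685 0.0167 0.0104 0.7768]
pale [506. 223.] [ 0.5575 -0.4218  0.1217  0.0106 -0.1164]
pale [ 99. 185.] [0.6756 0.458  0.0185 0.0105 0.7725]
pale [ 90. 183.] [0.6815 0.4774 0.0184 0.012  0.774 ]
```

```bash
cat >> h.py <<'E'
PAD=-0.120
KEYS=dict(square=(.4623,-.0775),disc=(.4564,-.1275),bar=(.4745,.0217),pin=(.4803,.0714))
def down(a): return (Ro.from_euler("z",a)*Ro.from_euler("x",np.pi)).as_rotvec()
def best(pos,a):
    "jaw direction a or a+pi, with the last joint nearest its middle"
    o=[]
    for k in(-1,0,1):
        q=bot.inverse_kinematics(pos,down(a+k*np.pi))
        if q is not None:o.append((abs(q[5]),a+k*np.pi))
    return min(o)[1]
def press(n):
    x,y=KEYS[n]; a=best([x,y,.12],PAD)
    bot.goto([x,y,.12],down(a)); bot.line_to([x,y,.05]); f0=bot.current_contact_force()[2]
    f=0
    for z in np.arange(.045,.0365,-.001):
        bot.line_to([x,y,z],max_speed=.03); f=bot.current_contact_force()[2]-f0
        if f>6.5: break
    bot.hold(.35); print(n,"z",round(bot.current_ee_pos()[2],4),"f",round(f,2),"held",round(bot.current_contact_force()[2]-f0,2))
    bot.line_to([x,y,.07]); bot.hold(.2)
E
python3 - <<'E'
from h import *
c=bot.read_camera("top");p=c["pixels"]
hsv=cv2.cvtColor(p,cv2.COLOR_BGR2HSV);V=hsv[140:230,285:370,2];S=hsv[140:230,285:370,1]
for nm,m,z in(("whole",S<60,.018),("pan",(S<60)&(V<190),.024),("bright",V>=190,.018)):
    for k in blobs(m,400,1e5): print(nm,np.round(rect(ray(c,k.reshape(-1,2)+[285,140],z)),4))
print(V[45,::4])
bot.set_gripper(0,20)
print(bot.current_clock()); press("square")
cv2.imwrite("pics/w1.png",bot.read_camera("wrist")["pixels"])
print(bot.current_clock())
E
```

```text
whole [ 0.67   -0.0405  0.1894  0.1888 -0.0406]
pan [ 0.668  -0.0404  0.1883  0.1876 -0.0406]
[178 176 176 179 170 193 160 160 152 154 156 154 152 154 152 153 141 133
 171 173 173 168]
1.55
square z 0.0382 f 13.16 held 12.85
7.2333
```

View pics/w1.png

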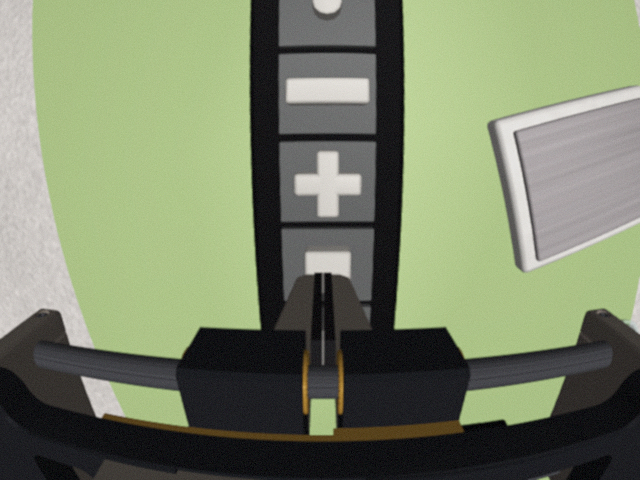

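The wrist view shows the shut fingers over the square key, near px (325,265), and that press bottomed out at 13 N. Next I press the bar key and find the scale with a better mask.

Run:
```python
from h import *
c=bot.read_camera("top");p=c["pixels"].astype(int)[135:235,285:375]
print((p[50,::4,1]-p[50,::4,0]))
np.save("scale.npy",c["pixels"])
g=(p[...,1]-p[...,0])<14
b=g&(p[...,1]<p[...,1][g].max()*0.8)
print(p[...,1][g].max())
for nm,m,z in(("whole",g,.018),("pan",b,.024)):
    for k in blobs(m,500,7500): print(nm,np.round(rect(ray(c,k.reshape(-1,2)+[285,135],z)),4))
press("bar")
print(bot.current_clock())
x,y=.62,-.03
bot.goto([x,y,.30],down(best([x,y,.3],PAD)))
cv2.imwrite("pics/t1.png",cv2.resize(bot.read_camera("top")["pixels"][135:235,285:375],None,fx=6,fy=6)); 
w=bot.read_camera("wrist");cv2.imwrite("pics/w2.png",w["pixels"]);print(w["R"],w["t"],w["fx"],w["cx"],w["cy"])
```

```text
[46 46 46 49 45 10  3  3  4  3  4  1  3  3  4  4  5 27 46 45 47 46 48]
204
whole [ 0.6625 -0.0458  0.228   0.2005 -0.0407]
pan [ 0.6393 -0.0563  0.1814  0.1399  0.2095]
bar z 0.0383 f 6.61 held 6.7
11.4083
[[ 0.99287867 -0.11904286 -0.00455557]
 [-0.11345042 -0.95651776  0.26870573]
 [-0.03634498 -0.26627535 -0.96321154]] [-0.61694536 -0.01133332  0.48582284] 371.64829954431775 322.54969644117216 236.33498484633807
```

View pics/w2.png

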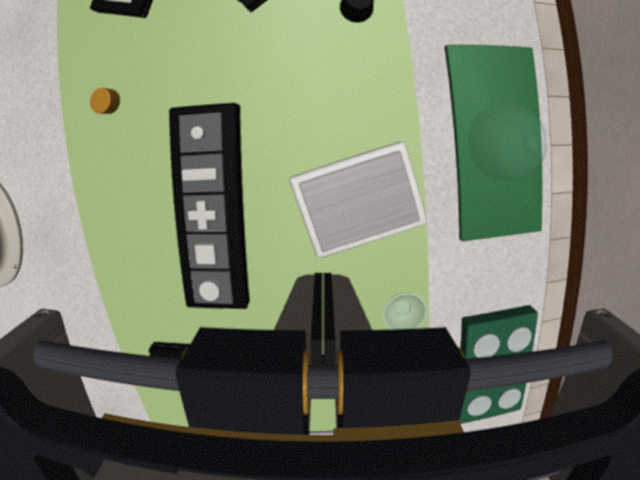

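The wrist view shows the scale clearly, with pan corners near px (300,190), (400,155), (418,213) and (322,248). I'll locate it in both views.

```bash
cat >> h.py <<'E'
def fray(c,uv,z):
    uv=np.asarray(uv,float).reshape(-1,2)-[c["cx"],c["cy"]]
    r=np.linalg.norm(uv,axis=1)+1e-9;th=r/c["fx"]
    d=np.c_[uv/r[:,None]*np.sin(th)[:,None],np.cos(th)]@c["R"]
    C=-c["R"].T@c["t"]
    return (C+d*((z-C[2])/d[:,2])[:,None])[:,:2]
E
python3 - <<'E'
from h import *
c=bot.read_camera("top"); w=bot.read_camera("wrist"); c["pixels"]=np.load("scale.npy")
for nm,cc,f,(r0,r1,c0,c1) in(("top",c,ray,(153,225,292,362)),("wrist",w,fray,(135,262,282,408+20))):
    p=cc["pixels"].astype(int)[r0:r1,c0:c1]; g=(p[...,1]-p[...,0])<20; V=p.max(2)
    t=cv2.threshold(V[g].astype(np.uint8).reshape(-1,1),0,255,cv2.THRESH_OTSU)[0]
    for n2,m,z in(("whole",g,.018),("pan",cv2.erode((g&(V<=t)).astype(np.uint8),np.ones((1,1))),.024)):
        for k in blobs(m,900,1e5): print(nm,n2,t,np.round(rect(f(cc,k.reshape(-1,2)+[c0,r0],z)),4))
for k in KEYS: pass
E
```

```text
top whole 125.0 [ 0.6463 -0.0457  0.1793  0.1126  0.2042]
wrist whole 187.0 [ 0.6791 -0.0422  0.1786  0.1224  0.2002]
wrist pan 187.0 [ 0.6629 -0.0395  0.1306  0.0931  0.2061]
```

```bash
cat >> h.py <<'E'
PAN=(.6629,-.0395);PA=.206
def cases():
    out=[r for n,u,r in scan(bot.read_camera("top"),show=False) if n=="pale" and .044<r[2]<.056 and .025<r[3]<.036]
    return [r for r in out if np.hypot(r[0]-PAN[0],r[1]-PAN[1])>.1]
def pickplace(near,layer):
    c=min(cases(),key=lambda r:np.hypot(r[0]-near[0],r[1]-near[1])); x,y,a=c[0],c[1],c[4]
    print("case",np.round(c,4)); H=.24
    j=best([x,y,H],a+np.pi/2); bot.set_gripper(.86); bot.goto([x,y,H],down(j))
    bot.line_to([x,y,.06],max_speed=.3); bot.line_to([x,y,.005],max_speed=.08)
    bot.set_gripper(0,25); print("opening",round(bot.current_opening(),3))
    bot.line_to([x,y,H],max_speed=.25)
    # same face of the case or the other way round: choose the wrist-friendly one
    j=best([*PAN,H],PA+np.pi/2); bot.goto([*PAN,H],down(j)); print("carried",round(bot.current_opening(),3))
    z=.024+.026*layer+.005
    bot.line_to([*PAN,z+.02],max_speed=.2); bot.line_to([*PAN,z+.001],max_speed=.03)
    print("fz",round(bot.current_contact_force()[2],2)); bot.hold(.2)
    bot.set_gripper(.80); bot.hold(.1); bot.line_to([*PAN,H],max_speed=.2)
    print("t",bot.current_clock())
E
python3 - <<'E'
from h import *
print(np.round(cases(),3)); pickplace((.365,-.257),0)
d=np.array([np.cos(PA+np.pi/2),np.sin(PA+np.pi/2)])
print([np.round(r,4) for r in cases()])
c=bot.read_camera("top");p=c["pixels"]
cv2.imwrite("pics/t2.png",p)
# stand off so that the wrist camera sees the column
q=bot.current_tool_rot();w=bot.read_camera("wrist");C=-w["R"].T@w["t"];print(C,bot.current_ee_pos())
off=(C-bot.current_ee_pos())[:2];off/=np.linalg.norm(off)
bot.line_to([PAN[0]-off[0]*.12,PAN[1]-off[1]*.12,.28],max_speed=.3)
cv2.imwrite("pics/w3.png",bot.read_camera("wrist")["pixels"])
E
```

```text
[[ 0.382  0.293  0.05   0.03  -0.425]
 [ 0.365 -0.257  0.05   0.029 -0.085]
 [ 0.444  0.406  0.05   0.03   0.222]
 [ 0.577  0.266  0.05   0.03   0.55 ]
 [ 0.563 -0.291  0.049  0.028 -0.089]]
case [ 0.3649 -0.2573  0.0496  0.029  -0.0853]
opening 0.65
carried 0.651
fz -0.89
t 23.575
[array([ 0.3822,  0.2928,  0.0497,  0.0298, -0.4255]), array([0.4444, 0.4059, 0.0496, 0.0298, 0.2219]), array([0.5767, 0.266 , 0.0499, 0.0298, 0.552 ]), array([ 0.563 , -0.291 ,  0.0494,  0.028 , -0.0887])]
[ 0.73722722 -0.02445056  0.40815523] [ 0.66218788 -0.03933471  0.23830446]
```

View pics/w3.png

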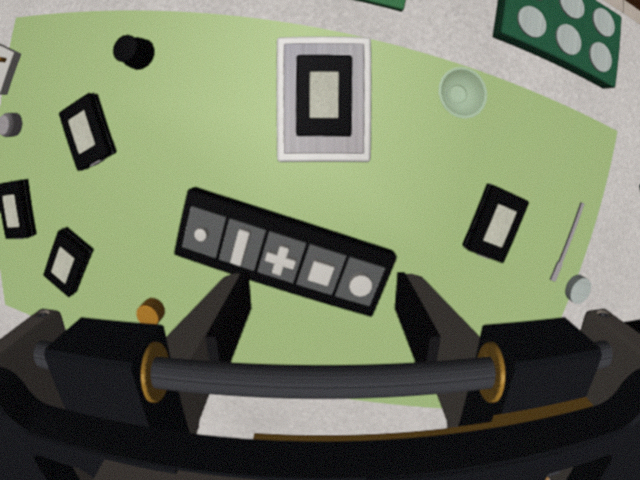

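The wrist view shows the first case square on the pan, with its patch at px (324,95) and the pan centred around (323,99). I'll measure the offset, then continue.

```bash
cat >> h.py <<'E'
def look(n,layers):
    "stand off, measure patch on top of the column and the pan"
    bot.goto([.545,-.063,.28],down(best([.545,-.063,.28],PA+np.pi/2)))
    w=bot.read_camera("wrist");p=w["pixels"];cv2.imwrite(f"pics/{n}.png",p);hsv=cv2.cvtColor(p,cv2.COLOR_BGR2HSV)
    zt=.024+.026*layers
    q=p.astype(int); 
    pale=(q[...,1]-q[...,0]<40)&(q.max(2)>110)
    for k in blobs(pale,300,20000):
        r=rect(fray(w,k,zt)); 
        if .04<r[2]<.06 and abs(r[0]-PAN[0])<.03 and abs(r[1]-PAN[1])<.03: print("top patch",np.round(r,4))
    for k in blobs((q[...,1]-q[...,0]<20),3000,60000):
        r=rect(fray(w,k,.018))
        if abs(r[0]-PAN[0])<.05 and abs(r[1]-PAN[1])<.05: print("housing",np.round(r,4))
E
python3 - <<'E'
from h import *
look("w4",1)
pickplace((.563,-.291),1)
look("w5",2)
pickplace((.382,.293),2)
look("w6",3)
E
```

```text
top patch [ 0.6632 -0.0399  0.0502  0.0296  0.2078]
case [ 0.563  -0.291   0.0494  0.028  -0.0887]
opening 0.65
carried 0.653
fz -1.9
t 33.5917
top patch [ 0.6635 -0.0395  0.0501  0.0306  0.2001]
case [ 0.3822  0.2928  0.0497  0.0298 -0.4255]
opening 0.65
carried 0.652
fz -1.16
t 44.1167
top patch [ 0.6607 -0.0395  0.0456  0.0276  0.2062]
```

View pics/w6.png

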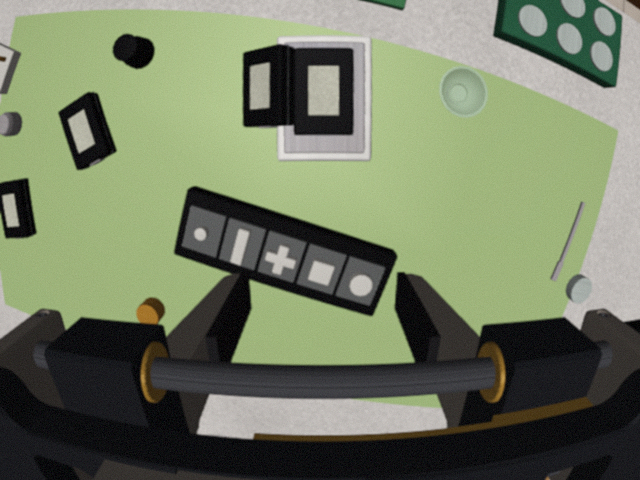

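The view shows two cases still squarely stacked, and a third lying beside them, apparently tilted, at px (265,85). I need the other cameras to see how it lies.

Run:
```python
from h import *
bot.goto([.30,-.45,.25],down(best([.3,-.45,.25],0)))
t=bot.read_camera("top")["pixels"][125:245,250:410];s=bot.read_camera("side")["pixels"]
S=s[150:300,280:440]
cv2.imwrite("pics/ts1.png",np.hstack([cv2.resize(t,(400,300),interpolation=2),cv2.resize(S,(400,300),interpolation=2)]))
print(np.round(cases(),3))
look("w7",2)
```

```text
[[0.444 0.406 0.05  0.029 0.228]
 [0.577 0.266 0.05  0.03  0.552]]
top patch [ 0.6634 -0.0387  0.0502  0.0297  0.2064]
```

View pics/ts1.png

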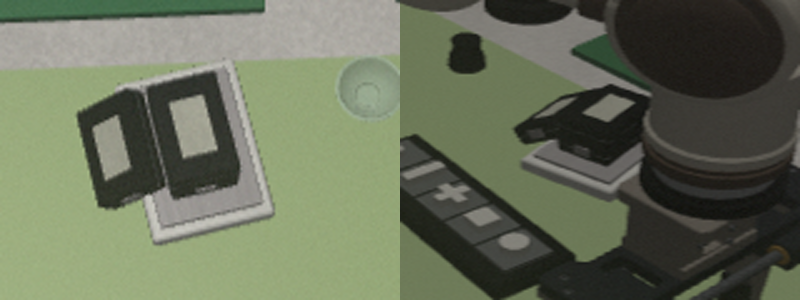

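The third case leans with its inner long edge against the column and its outer edge lower. I'll triangulate its patch corners from the top and wrist views to get its pose.

Run:
```python
from h import *
from scipy.optimize import least_squares
cams=[]
w=bot.read_camera("wrist")
bot.goto([.30,-.45,.25],down(best([.3,-.45,.25],0)))
t=bot.read_camera("top"); s=bot.read_camera("side")
def quad(c,box,lo,hi,t):
    r0,r1,c0,c1=box;p=c["pixels"].astype(int)[r0:r1,c0:c1]
    m=(p.max(2)>t)&(p[...,1]-p[...,0]<40)
    o=[]
    for k in blobs(m,lo,hi):
        for f in np.arange(.03,.2,.01):
            a=cv2.approxPolyDP(k,f*cv2.arcLength(k,True),True)
            if len(a)==4: break
        o.append(a.reshape(-1,2)+[c0,r0])
    return o
for n,c,b,lo,hi,th in(("wrist",w,(40,130,243,290),300,3000,110),("top",t,(155,205,282,308),60,600,105),("side",s,(180,220,330,365),30,600,90)):
    for q in quad(c,b,lo,hi,th): print(n,q.tolist())
def rays(c,uv,fe):
    a=(fray if fe else ray)(c,uv,0.);C=-c["R"].T@c["t"];A=np.c_[a,np.zeros(len(a))];return C,(A-C)/np.linalg.norm(A-C,axis=1)[:,None]
def srt(q):
    i=np.argsort(q[:,1]);u=q[i[:2]];d=q[i[2:]]
    return np.array([*u[np.argsort(u[:,0])],*d[np.argsort(d[:,0])]])
W=[q for q in quad(w,(40,130,243,290),300,3000,110)][0];T=quad(t,(155,205,282,308),60,600,105)[0]
P=[]
for a,b in zip(srt(W),srt(T)):
    C1,d1=rays(w,a,1);C2,d2=rays(t,b,0);d1=d1[0];d2=d2[0]
    k,_,_,_=np.linalg.lstsq(np.c_[d1,-d2],C2-C1,rcond=None);X,Y=C1+k[0]*d1,C2+k[1]*d2
    P.append((X+Y)/2);print(np.round((X+Y)/2,4),round(np.linalg.norm(X-Y),4))
P=np.array(P)
e=np.array([np.cos(PA),np.sin(PA),0]);f=np.array([-np.sin(PA),np.cos(PA),0])
D=P-[*PAN,0];print("scale frame x,y,z\n",np.round(np.c_[D@e,D@f,D[:,2]],4))
```

```text
wrist [[268, 63], [250, 66], [251, 109], [268, 106]]
top [[296, 171], [287, 176], [292, 196], [301, 192]]
side [[364, 197], [354, 206], [363, 210]]
side [[330, 209], [364, 187], [353, 180], [330, 180]]
[0.6821 0.048  0.0247] 0.0027
[0.6872 0.0265 0.0384] 0.0007
[0.6334 0.0367 0.03  ] 0.0003
[0.6395 0.0169 0.0371] 0.0002
scale frame x,y,z
 [[ 0.0367  0.0817  0.0247]
 [ 0.0373  0.0596  0.0384]
 [-0.0133  0.0806  0.03  ]
 [-0.0113  0.06    0.0371]]
```

The estimate is a lean of about 34°, with the outer edge on the bench and the inner bottom edge against the column. That leaves a V-gap of about 15 mm at the top inner edge. I'll grasp it with the tool tilted to match, draw it off outwards, lay it on the bench and re-pick it.

```bash
cat >> h.py <<'E'
EX=np.array([np.cos(PA),np.sin(PA),0]);FY=np.array([-np.sin(PA),np.cos(PA),0]);ZZ=np.array([0,0,1.])
def S(x,y,z): return np.array([*PAN,0])+x*EX+y*FY+z*ZZ
def tilt(tau):
    u=np.cos(tau)*FY-np.sin(tau)*ZZ;n=np.sin(tau)*FY+np.cos(tau)*ZZ
    o=[]
    for s in(1,-1):
        M=np.c_[s*u,np.cross(-n,s*u),-n];o.append(Ro.from_matrix(M).as_rotvec())
    return u,n,o
E
python3 - <<'E'
from h import *
u,n,os_=tilt(np.radians(30))
T=S(.012,.0709,.0383)+.003*u
for r in os_:
    print([None if q is None else np.round(q,2) for q in (bot.inverse_kinematics(T-.010*n+k*n,r) for k in(0,.1))])
print(bot.current_clock())
E
```

```text
[array([ 0.11,  0.61,  1.49, -0.61,  1.06, -1.36]), array([ 0.18,  0.51,  1.45, -0.56,  1.23, -1.39])]
[array([ 0.11,  0.61,  1.49, -0.61,  1.06,  1.78]), array([ 0.18,  0.51,  1.45, -0.56,  1.23,  1.75])]
50.8667
```

Run:
```python
from h import *
u,n,os_=tilt(np.radians(30)); r=os_[0]
T=S(.012,.0709,.0383)+.003*u
bot.set_gripper(.74)
bot.goto(T+.15*n,r); bot.line_to(T+.03*n,max_speed=.2)
f0=bot.current_contact_force()
for d in np.arange(.02,-.0101,-.005):
    bot.line_to(T+d*n,max_speed=.04); f=bot.current_contact_force()-f0; print(round(d,3),np.round(f,1))
    if np.linalg.norm(f)>6: break
cv2.imwrite("pics/w8.png",np.hstack([bot.read_camera("wrist")["pixels"][:,::1][::2,::2],cv2.resize(bot.read_camera("top")["pixels"][125:245,250:410],(320,240))]))
```

```text
0.02 [-0.4 -0.5 -0.3]
0.015 [-0.9 -0.7 -0.5]
0.01 [-0.5  0.7 -0.8]
0.005 [-0.8  0.2  0.4]
-0.0 [-0.1 -1.  -0.5]
-0.005 [-0.6  0.5 -0.9]
-0.01 [-1.1 -0.5  0.5]
```

View pics/w8.png

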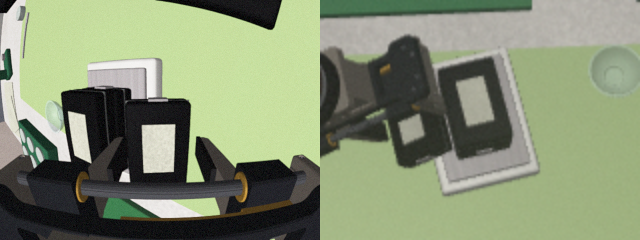

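The insertion met no force, and the wrist view shows one finger in the gap and the other outside the case. Next I grip it, draw it off and lay it at about (.56,-.29).

Run:
```python
from h import *
u,n,os_=tilt(np.radians(30))
bot.set_gripper(0,20); print(bot.current_opening())
p=np.array(bot.current_ee_pos()); bot.line_to(p+.05*n+.01*FY,max_speed=.08); p=np.array(bot.current_ee_pos())
bot.line_to(p+.14*ZZ,max_speed=.15); print(bot.current_opening())
x,y=.56,-.29; j=best([x,y,.24],PA+np.pi/2)
bot.goto([x,y,.24],down(j)); print(bot.current_opening())
cv2.imwrite("pics/w9.png",np.hstack([bot.read_camera("wrist")["pixels"][::2,::2],cv2.resize(bot.read_camera("top")["pixels"][125:245,250:410],(320,240)),]))
```

```text
0.6530604940884377
0.6517154994626596
0.649503997348282
```

View pics/w9.png

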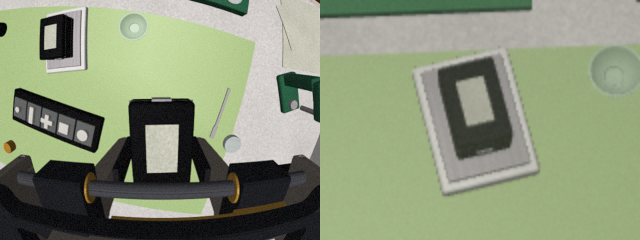

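Run:
```python
from h import *
x,y=.56,-.29
bot.line_to([x,y,.035],max_speed=.2); f0=bot.current_contact_force()[2]
for z in np.arange(.030,.004,-.0015):
    bot.line_to([x,y,z],max_speed=.04)
    if bot.current_contact_force()[2]-f0>2.5: break
print(z,bot.current_contact_force()[2]-f0)
bot.set_gripper(.86); bot.line_to([x,y,.24],max_speed=.25)
look("w10",2); print(np.round(cases(),4),bot.current_clock())
```

```text
0.014999999999999986 5.6291722026648285
top patch [ 0.6637 -0.0396  0.0491  0.0306  0.2056]
[[ 0.4442  0.4058  0.0501  0.0297  0.2277]
 [ 0.5767  0.266   0.0498  0.0299  0.5502]
 [ 0.5597 -0.29    0.0496  0.0296  0.2067]] 67.1333
```

Run:
```python
from h import *
pickplace((.56,-.29),2)
look("w11",3); print(bot.current_clock())
```

```text
case [ 0.5597 -0.29    0.0496  0.0296  0.2067]
opening 0.649
carried 0.651
fz -1.23
t 75.725
top patch [ 0.6637 -0.0398  0.0496  0.0294  0.2063]
76.35
```

```bash
sed -i 's/H=.24/H=.28/' h.py
python3 - <<'E'
from h import *
pickplace((.577,.266),3)
look("w12",4); print(bot.current_clock()); print(np.round(cases(),3))
E
```

```text
case [0.5767 0.266  0.0498 0.0299 0.5502]
opening 0.654
carried 0.651
fz -0.81
t 85.95
top patch [ 0.665  -0.0399  0.0504  0.0298  0.2057]
86.55
[[0.444 0.406 0.05  0.029 0.228]]
```

Run:
```python
from h import *
pickplace((.444,.406),4)
look("w13",5); print(bot.current_clock()); print(np.round(cases(),3))
bot.goto([.40,-.30,.30],down(best([.40,-.30,.30],PAD)))
t=bot.read_camera("top")["pixels"][125:245,250:410]
w=cv2.imread("pics/w13.png")[0:240,160:480]
cv2.imwrite("pics/c1.png",np.hstack([cv2.resize(t,(320,240)),w]))
```

```text
case [0.4444 0.4059 0.0497 0.0297 0.2277]
opening 0.654
carried 0.651
fz -1.52
t 97.5083
top patch [ 0.662  -0.0403  0.0497  0.0305  0.2074]
98.1083
[]
```

View pics/c1.png

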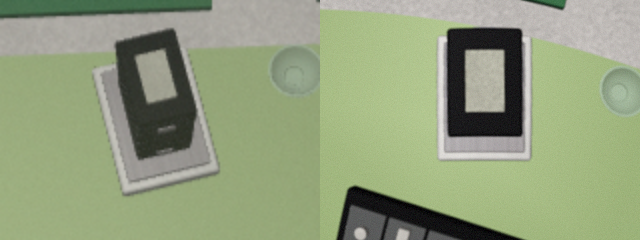

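The column of five stands neat and central. Next are weigh, print and off.

```bash
sed -i 's/bot.line_to(\[x,y,.07\]); bot.hold(.2)/bot.line_to([x,y,.11]); bot.hold(.2)/' h.py
python3 - <<'E'
from h import *
def chk():
    c=bot.read_camera("top")
    p=c["pixels"];h=cv2.cvtColor(p,cv2.COLOR_BGR2HSV);m=(h[...,2]>110)&(h[...,1]<60);m[:, :300]=0;m[:,360:]=0;m[220:]=0
    for k in blobs(m,100,900):
        r=rect(ray(c,k,.154))
        if .04<r[2]<.06:print("top patch",np.round(r,4))
bot.set_gripper(0,20); chk()
for n in("disc","pin","square"):
    press(n); chk()
x,y,z=bot.current_ee_pos()
bot.line_to([x-.05,y-.1,.30]); bot.hold(.5); chk()
print(bot.current_clock())
t=bot.read_camera("top")["pixels"];w=bot.read_camera("side")["pixels"]
cv2.imwrite("pics/c2.png",np.hstack([t[100:400,60:460],w[100:400,160:560]]))
E
```

```text
top patch [ 0.6607 -0.0406  0.0496  0.0293  0.2088]
disc z 0.0382 f 15.01 held 15.03
top patch [ 0.6607 -0.0406  0.0496  0.0293  0.2088]
pin z 0.0382 f 13.25 held 13.72
top patch [ 0.6607 -0.0406  0.0496  0.0294  0.2088]
square z 0.0382 f 14.72 held 13.53
top patch [ 0.6607 -0.0406  0.0496  0.0293  0.2088]
top patch [ 0.6608 -0.0406  0.0496  0.0294  0.2151]
118.0833
```

View pics/c2.png

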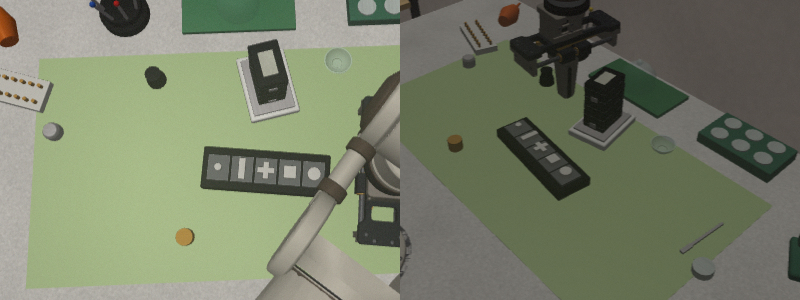

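The column stands and all keys are up. However, the arm seems to be in different places in the two views, so I'll check that before handing in.

Run:
```python
from h import *
X=np.array(bot.current_ee_pos());print(X,np.round(bot.current_joints(),2),bot.current_clock())
o=[]
for n in("top","side"):
    c=bot.read_camera(n);q=c["R"]@X+c["t"];print(n,(q[:2]/q[2]*c["fx"]+[c["cx"],c["cy"]]).round())
    P=np.array([.6629,-.0395,.154]);q=c["R"]@P+c["t"];print(" column top",(q[:2]/q[2]*c["fx"]+[c["cx"],c["cy"]]).round())
    o.append(cv2.resize(c["pixels"],(400,300)))
cv2.imwrite("pics/c3.png",np.hstack(o))
```

```text
[ 0.41149937 -0.17716677  0.30002511] [-0.68 -0.23  1.81  0.    1.56 -0.56] 118.1833
top [424. 280.]
 column top [327. 161.]
side [326. 193.]
 column top [365. 176.]
```

View pics/c3.png

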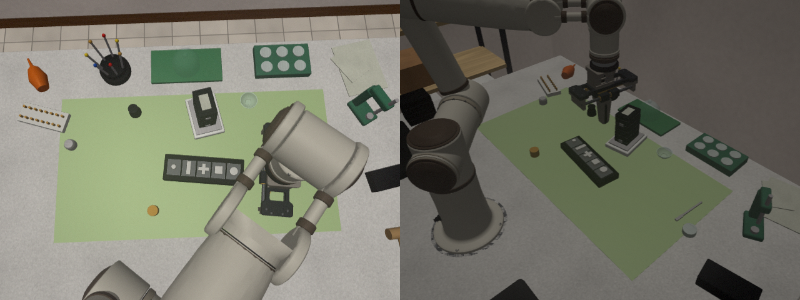

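The views agree: the computed TCP projections match both pictures, so the difference was only perspective. The column stands, the keys are up and the arm is clear, so I'm handing in.

```bash
python3 -c "
from workcell import bot
bot.job_done();print(bot.current_clock())"
```

```text
the job is handed in; nothing more can be done
the job is handed in; nothing more can be done
```

I handed the job in at about 118 s on the robot's clock. All five cases stand in one column on the pan. The handing-in call gives no verdict, so I don't know the official result.

- **Keys:** I pressed square then bar while the pan was empty, and disc, pin and square once the column stood. Each press reached about 5.8 mm with at least 6.6 N. I never aimed at the plus key.
- **Mishap:** When I first placed the third case, it ended up leaning beside the column. I don't know why; it could have been the random knock or my release. I picked it up with the tool tilted, laid it on the bench and restacked it, and the column held.
- **Last checks:** The top case is within about 3 mm and 0.01 rad of the pan's centre and direction. It did not shift while I pressed the last three keys. The final pictures show the column standing, the keys up, the other things apparently where they were and the arm clear.
- **Less certain:**
    - Each case's position was measured only while it was on top. The lower ones were not measured again once covered, though the column looked straight.
    - The triangulated height of the leaning case came out about 5 mm too low, so I used its contact geometry instead.
    - My attempts to measure the scale housing failed, so the pan's position comes from the wrist camera alone. The case patches, measured with the wrist camera too, agreed with it.

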